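# Refit the washed cooktop knob and turn its burner off

### The arm

A 6-joint arm with a two-finger parallel gripper is mounted at the origin on the work surface. World frame = base frame: x ahead of the robot, y to its left, z up, the work surface at z = 0. Lengths are in mm, angles in rad, forces in N, time in s.
With the tool pointing down it reaches from about 325 to 1000 mm from the base axis. Payload 5.1 kg.
Tool frame: the origin (TCP) lies at the very end of the fingers, on their centre line; the grasp point (between the pads) lies 19 mm behind it; z points along the fingers, x is the direction in which the jaws open and shut, and the axes are right-handed (so a half turn about z gives the same grasp; the last joint's range is limited). The gripper opens to 85 mm and grips with 20 to 120 N. Pads are 22 mm wide; open, the fingers measure 114 mm over their backs; the gripper's body (76 mm by 85 mm) begins 54 mm behind the grasp point. The pads swing forward as they close: fully open they stand 13 mm farther back than shut.
Start: joints at [1.163, 0.124, 1.65, -0, 1.367, -0.083], TCP at [207.448, 615.995, 231.322] pointing down, gripper open.
Joint ranges: [-2.61, 2.61], [-1.02, 2.33], [0.03, 2.71], [-1.35, 4.49], [0.32, 2.68], [-2.91, 2.91]. Speed limits (rad/s): [2.57, 2.57, 3.14, 3.14, 3.14, 3.14].

### API

Orientations are given as a rotation vector (axis times angle).
In Python, from rig import get_state, capture, close_job gives the robot as it stands.
- The arm moves only by the tool send_rows, never from a script. Its argument "targets" is a list that holds one entry, the list of rows, each a list of 6 numbers: the shift along the tool's x, y, z in m, then the turn, a rotation vector about the tool's x, y, z in degrees. In form: [[[x, y, z, wx, wy, wz], ...]]. A call has 1 to 12 rows; each row is the pose to reach, as a shift and turn from the pose commanded when the call began, along the tool's axes at that moment; what a row does not reach only later rows make up. A row lasts 1/8 s, in which the tool goes at most 62.5 mm and 10.7 degrees, less where a joint would pass 70% of its speed; a pose out of reach is approached as far as the arm can. A call with a gripper value outside its range is refused whole. "jaw" is the opening in per cent of the stroke, from 0 (shut) to 100 (fully open), set as the call begins (left out, the last holds). The fingers move at their own pace and stop on an object; the grip force is fixed at half the most. Time passes only in rows, so rows that repeat a pose let the fingers close. It gives the time, the measured TCP pose, the force and the opening at its end, in the units of the state.
- get_state(): the state, without advancing time (a new reading comes with each control period).
- capture(name): name is "scene" or "top" or "wrist"; returns a dict with "frame" (480x640x3 uint8, red, green, blue), "depth" (480x640 float32, mm along the optical axis (not along the pixel's ray), 0 where there is no reading), "fx", "fy", "cx", "cy" (pixels), "rvec" (rotation vector, rad) and "tvec" (3), from world to camera coordinates, as OpenCV has them. Camera axes: x right, y down, z forward; pixel columns grow to the right and rows downward; lengths in mm; the calibration is good to about 2 mm. The wrist camera is an equidistant fisheye: a pixel r from the principal point sees the ray r / f radians off the axis. A picture is of the moment at which its call begins.
- close_job(): hands the job in, once; it reports no verdict.
The state is a dict: "time": time; "q": joint angles; "qd": joint speeds; "effort": joint torques, N m; "eef_pos": TCP position; "orientation": TCP orientation; "wrist_force": force on the tool from outside, world axes, zero at the start; "wrist_torque": the same for the moment, N m; "grip_width": finger opening in mm.
Only numpy, scipy, OpenCV 4.12 (cv2) and the standard library are available. Lean on these libraries where they do the work, as an engineer would, in place of code of your own. Each camera call takes 0.05 s, during which the arm holds its last target. There are 200 camera calls.

### The job

The washed knob of the little gas cooktop is lying on the counter, and its valve stem was left bare and part open. Push the knob onto that stem, turning it until the flats meet and it drops fully home, then use it to turn the burner fully off, its pointer at the off mark like the other knob's. Leave the other knob off and the things on the counter where they are.

Things in the scene. Friction and masses are not known exactly. Their poses are not given: they have to be found in the camera images.
- knob: Loose black plastic knob lying upright on the counter, open side down, 36 mm high, about 35 g. Origin: centre of its underside; z up its axis, x the way its pointer points. Round skirt 43 mm across, 16 mm high (37 mm across at its top). The pointer is a low fin on the skirt's +x side, out to 25.5 mm from the axis; a fine white line runs along the top of the bar grip on that side
- knob_grip (a point): Middle of the loose knob's bar grip, on its axis 26 mm above its underside, axes as the knob's. The bar is straight, 12 mm wide (y), 37 mm long (x, centred on the axis) and stands from 16 to 36 mm above the underside
- knob_bore (a point): Middle of the mouth of the loose knob's bore, at its origin, axes as the knob's. The bore is D-shaped, 14 mm deep, its flat on the pointer (+x) side: 11 mm across and the flat 1.5 mm from the axis down to 6 mm, then snug, 10.5 mm across and the flat 1.2 mm from the axis; the mouth is flared by 1.5 mm all round over its first 2.5 mm
- stem_top (a point): Centre of the top of the bare steel valve stem, on its axis; turns with the stem, x straight out of the stem's flat, z up. Stem 10 mm across half-round: a flat 1 mm from the axis along its length, its end bevelled 1.2 mm, 13 mm above the grey bezel ring. With the knob on, the pointer points the way the flat faces, with up to 10 degrees of play either way
- stem (a joint): Turn of the bare valve stem in rad: 0 = off (a hard stop), growing anticlockwise seen from above as it opens, to a stop at 1.6; it starts part open, 0.55 to 1.2. It stays where it is left; turning it takes about 0.035 N m, so the rub of a knob pressed lightly (about 5 N) on its end hardly turns it
- valve_seat (a point): Centre of the top face of the grey bezel ring (45 mm across) round the bare stem, 78 mm above the counter. Fixed: x points to the off mark, a small dark bar just outside the ring. The knob is fully home when its skirt rests on this face, its origin at this point; held up by unmatched flats it stands up to 13 mm higher
- other_knob_top (a point): Centre of the top of the other, already fitted knob, same shape as the loose one, 36 mm above its own bezel ring, 110 mm from the bare stem; x the way its pointer points (its off mark)
- other_knob (a joint): Turn of the other, fitted knob in rad: 0 = off, where it starts and must stay
- cooktop: Two-burner gas cooktop standing fixed on the counter, 500 mm long (x), 290 mm wide (y), 75 mm high; origin at the centre of its underside. Its two valves stand on its top 200 mm from the origin towards the robot (-x), 55 mm left and right of its middle; either may be the bare one. The wire pan supports, up to 112 mm high, begin 77 mm beyond (+x) the valves' axes
- salt_cellar: White plastic salt cellar with flip lid, 89 x 74 mm, 63 mm high, origin at the centre of its underside; loose, not to be disturbed
- plate: White ceramic plate, 180 mm across, 20 mm high, origin at the centre of its underside; loose, not to be disturbed
- cup: Aluminium cup, 72 mm across at the rim, 85 mm high, origin at the centre of its underside; loose, not to be disturbed
- fork_a: Steel fork lying flat on the counter, about 200 mm long (x, tines to +x), 24 mm wide, 5 mm thick, origin on its underside 95 mm from the handle's end; not to be disturbed
- fork_b: The second steel fork, same as the first
There are look-alikes about, which are no part of the job. What is shaped like the knob but purple is not meant.

How it is judged:
By the outcome, as a careful person would: the job done as asked, in the order asked, and still so for the second after the job is handed in, with the robot touching nothing.
It also fails if it takes over 48 s, if anything falls off the work surface, if the arm or the gripper's body presses on something with over 40 N, if the wrist force passes 120 N, or if a joint passes its speed limit or range.

## Working session

There is one attempt and no reset: what is moved stays moved. The work goes in short steps, Python scripts to look and compute and a tool call to move; the robot and the scene stay as the last step left them, time stands still between calls to the robot, and variables do not carry over. Pictures are saved under pics/ and viewed, about 8 in all and at most 12, crops included, and the job is handed in when it is done.

Besides the shell and the picture viewer there is one more tool, called after ">>>" by a JSON object that holds its "fn" and its "kwargs". send_rows: Moves the arm, as the interface text tells. Its arguments: {"type":"object","properties":{"targets":{"type":"array"},"jaw":{"type":"number"}},"required":["targets"]}

```bash
mkdir -p pics
cat > h.py <<'E'
import numpy as np, cv2, pickle
from scipy.spatial.transform import Rotation as R
from rig import get_state, capture
def cap(n,f):
    c=capture(n); cv2.imwrite(f'pics/{f}.png',c['frame'][:,:,::-1]); pickle.dump(c,open(f'pics/{f}.pkl','wb')); return c
def load(f): return pickle.load(open(f'pics/{f}.pkl','rb'))
def ray(c,u,v,fish=False):
    x=(u-c['cx'])/c['fx']; y=(v-c['cy'])/c['fy']
    if fish:
        r=np.hypot(x,y); s=np.sin(r)/r if r>0 else 1; d=np.array([x*s,y*s,np.cos(r)])
    else: d=np.array([x,y,1.])
    M=R.from_rotvec(np.ravel(c['rvec'])).as_matrix(); t=np.ravel(c['tvec'])
    return -M.T@t, M.T@d
def onz(c,u,v,z,fish=False):
    o,d=ray(c,u,v,fish); return o+d*(z-o[2])/d[2]
def dep(c,u,v):
    o,d=ray(c,u,v); return o+d*c['depth'][int(v),int(u)]
E
python3 - <<'E'
from h import *
a=cap('scene','s0');b=cap('top','t0');w=cap('wrist','w0')
for c in(a,b,w): print(c['fx'],c['cx'],c['cy'],np.ravel(c['rvec']),np.ravel(c['tvec']))
print(get_state())
E
```

```text
444.4314952051893 320.0912684547694 243.18425157301724 [ 2.41175244  0.73900235 -0.25294552] [-418.30128099 -231.95567034 1255.09372479]
618.5033078553745 327.552690719982 238.0131292005018 [ 2.15724077 -2.18516882  0.14990139] [ -52.84417611  532.87841705 1609.29750121]
371.64829954431775 320.50569753701626 236.13171408322407 [-2.33400655 -1.67697    -0.26379511] [-649.14225065  -40.01575372  381.07278201]
{'time': 0.15, 'q': array([ 1.16339082e+00,  1.24311517e-01,  1.65135965e+00,  1.37518072e-05,
        1.36753857e+00, -8.26006688e-02]), 'qd': array([-0.00061277, -0.00264593, -0.00264262, -0.00157528,  0.0024907 ,
       -0.00102719]), 'effort': array([ 3.38615218e-04, -4.24228513e+01, -3.66012239e+01, -1.46725665e-04,
        4.66007798e-03, -5.99288256e-06]), 'eef_pos': array([207.26242881, 615.55919308, 230.36415099]), 'orientation': array([ 2.55073041e+00,  1.83254466e+00, -2.18846907e-03]), 'wrist_force': array([ 0.03905298, -0.18331278,  0.20104655]), 'wrist_torque': array([-0.03425397, -0.02655661,  0.06030984]), 'grip_width': 85.28756891720629}
```

View pics/t0.png

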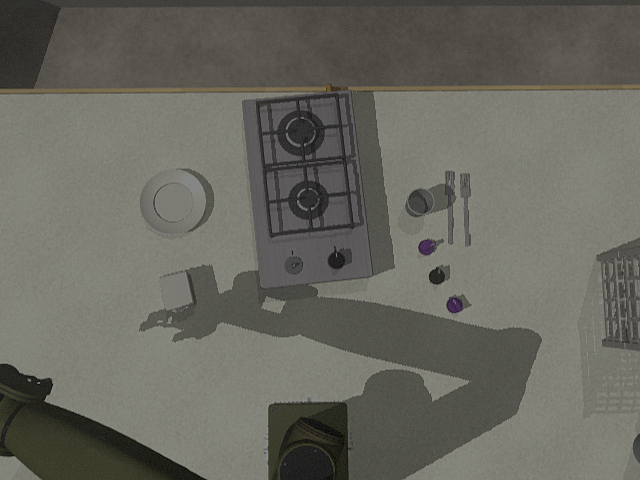

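View pics/s0.png

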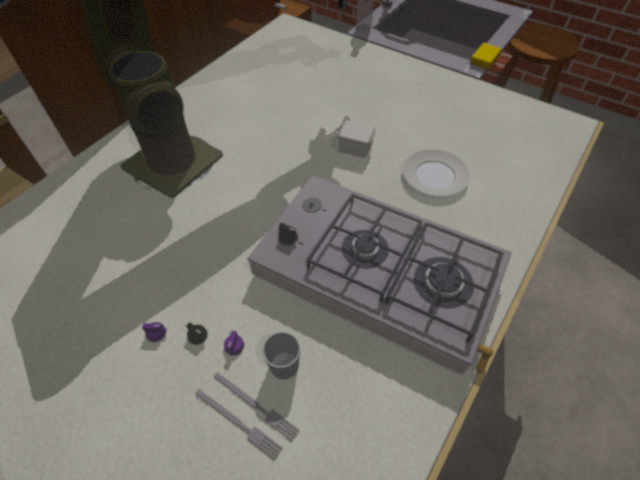

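The top view shows these candidates:
- The black loose knob is at top (437,276), scene (197,334).
- Purple look-alikes are at top (427,246) and (455,304).
- The fitted black knob is at top (336,260), and the bare stem at top (294,265).

I choose the black one at (437,276). Next I'll measure it and check it in a close crop.

Run:
```python
from h import *
t=load('t0');s=load('s0')
for n,c,u,v,z in [('knob',t,437,276,20),('knob s',s,197,334,20),('stem',t,294,265,85),('stem s',s,312,205,85),('other',t,336,260,100),('other s',s,288,233,100),('purp1',t,427,246,20),('purp2',t,455,304,20)]:
    print(n,onz(c,u,v,z).round(1),dep(c,u,v).round(1))
def crop(c,u,v,h=20): return cv2.resize(c['frame'][v-h:v+h,u-h:u+h,::-1],(400,300) if 0 else (300,300),interpolation=cv2.INTER_CUBIC)
im=np.vstack([np.hstack([crop(t,440,274),crop(t,315,262,30)]),np.hstack([crop(s,197,334),crop(s,305,220,30)])])
cv2.imwrite('pics/c1.png',cv2.convertScaleAbs(im,alpha=1.5))
```

```text
knob [ 428.3 -350.    20. ] [ 427.3 -346.3   38.3]
knob s [ 438.1 -352.5   20. ] [ 445.3 -355.5   34. ]
stem [457.6  28.   85. ] [457.2  27.8  91.3]
stem s [467.   24.3  85. ] [464.8  27.3  80.8]
other [467.9 -78.8 100. ] [466.5 -78.2 117.2]
other s [477.8 -82.5 100. ] [478.3 -83.1 101. ]
purp1 [ 508.9 -325.9   20. ] [ 507.  -322.5   38.6]
purp2 [ 353.5 -395.3   20. ] [ 353.4 -392.2   33.6]
```

View pics/c1.png

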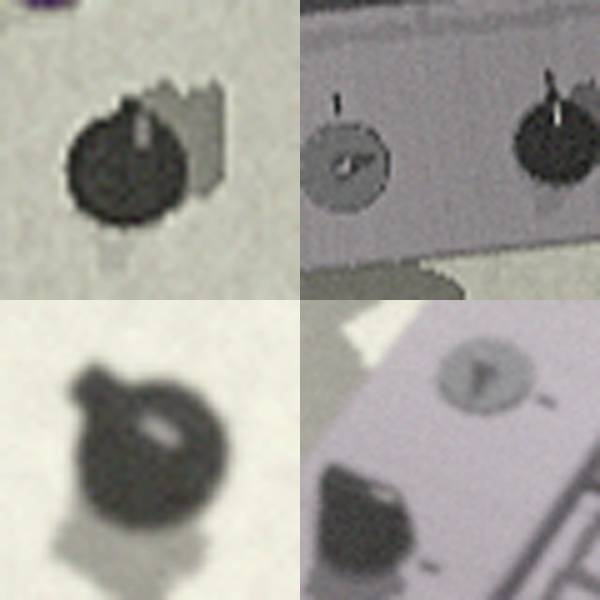

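The crop confirms the loose black knob: its fin and white line point about world +x. The bare stem has its off mark on the +x side. I'll move above the stem for a close look.

```bash
cat >> h.py <<'E'
def pose():
    s=get_state(); M=R.from_rotvec(s['orientation']).as_matrix(); return s,np.array(s['eef_pos']),M
def go(p,psi=None,M=None,p0=None):
    s,pp,MM=pose(); M=MM if M is None else M; p0=pp if p0 is None else p0
    sh=M.T@(np.array(p)-p0)/1000
    w=np.zeros(3)
    if psi is not None:
        a=np.radians(psi); T=np.column_stack([[np.cos(a),np.sin(a),0],[np.sin(a),-np.cos(a),0],[0,0,-1]])
        w=R.from_matrix(M.T@T).as_rotvec(degrees=True)
    print('t',s['time'],'psi',np.degrees(np.arctan2(M[1,0],M[0,0])).round(2),'shift',sh.round(4),'turn',w.round(2),'q6',s['q'][5].round(3))
E
python3 - <<'E'
from h import *
w=load('w0');s,p,M=pose()
o,d=ray(w,w['cx'],w['cy']);print('cam in tool',M.T@(o-p),M.T@d, 'camx',M.T@(ray(w,w['cx']+w['fx'],w['cy'])[1]-d))
go([440,27,240],90);go([440,27,240],-90)
E
```

```text
cam in tool [-5.91449746e-02 -7.95598895e+01 -1.43496103e+02] [1.29212603e-04 3.09038882e-01 9.51049396e-01] camx [ 9.99999971e-01  1.53189376e-04 -1.85641328e-04]
t 0.15 psi 71.39 shift [-0.4835  0.4084 -0.0089] turn [ -0.02   0.09 -18.61] q6 -0.083
t 0.15 psi 71.39 shift [-0.4835  0.4084 -0.0089] turn [1.3000e-01 3.0000e-02 1.6139e+02] q6 -0.083
```

>>> {"fn": "send_rows", "kwargs": {"targets": [[[-0.03, 0.025, 0, 0, 0, 10.5], [-0.07, 0.06, 0, 0, 0, 21], [-0.115, 0.098, 0, 0, 0, 31.5], [-0.16, 0.136, -0.01, 0, 0, 42], [-0.205, 0.174, -0.01, 0, 0, 52.5], [-0.25, 0.212, -0.01, 0, 0, 63], [-0.295, 0.25, -0.01, 0, 0, 73.5], [-0.34, 0.288, -0.01, 0, 0, 84], [-0.385, 0.326, -0.01, 0, 0, 94.5], [-0.43, 0.364, -0.01, 0, 0, 105], [-0.46, 0.39, -0.01, 0, 0, 115.5], [-0.484, 0.408, -0.01, 0, 0, 126]]], "jaw": 60}}

```text
time: 1.65
eef_pos: [439.9, 25.3, 241.1]
orientation: [2.786, -1.452, -0.0]
wrist_force: [0.4, 0.9, -0.5]
grip_width: 51.0
```

>>> {"fn": "send_rows", "kwargs": {"targets": [[[0, 0, 0, 0, 0, 10.5], [0, 0, 0, 0, 0, 20], [0, 0, 0, 0, 0, 20], [0, 0, 0, 0, 0, 20]]]}}

```text
time: 2.15
eef_pos: [439.5, 27.2, 241.2]
orientation: [2.501, -1.901, -0.0]
wrist_force: [-0.2, 1.0, 0.0]
grip_width: 51.2
```

Run:
```python
from h import *
c=cap('wrist','w1');go([440,27,240],-90)
f=cv2.convertScaleAbs(c['frame'][:,:,::-1],alpha=1.6);cv2.imwrite('pics/w1b.png',f)
```

```text
t 2.2 psi -74.49 shift [ 0.0003 -0.0004  0.0012] turn [1.000e-02 0.000e+00 1.551e+01] q6 1.24
```

View pics/w1b.png

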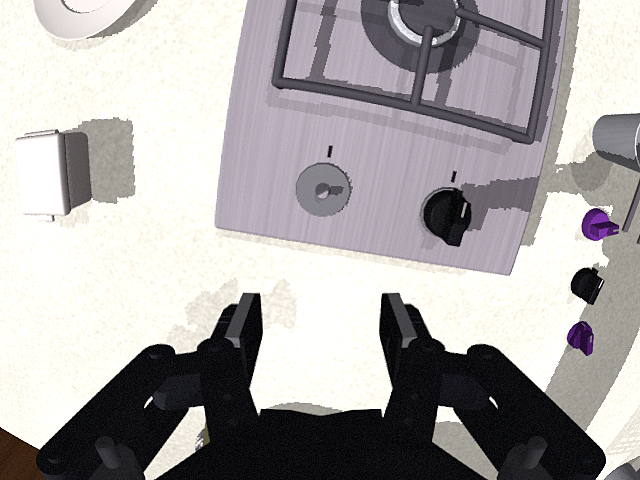

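The wrist view shows the bare ring at (323,189), its off mark at (330,152), the fitted knob at (446,216), and the loose black knob at (588,285) between the two purple ones. Next I'll fit the ring and enlarge it.

Run:
```python
from h import *
c=load('w1');f=c['frame'];h=cv2.cvtColor(f,cv2.COLOR_RGB2HSV)
x0,y0=270,130
sub=f[y0:y0+100,x0:x0+100]
hs=h[y0:y0+100,x0:x0+100]
print('ring',sub[75,53],'steel top',sub[60,10],'stem',sub[59,51],'mark',sub[22,60])
m=(hs[...,1]<20).astype(np.uint8)
n,l,st,ce=cv2.connectedComponentsWithStats(m)
i=1+np.argmax(st[1:,4]);print(st[i],ce[i])
cn=max(cv2.findContours((l==i).astype(np.uint8),0,1)[0],key=cv2.contourArea)
e=cv2.fitEllipse(cn);print('ell',e)
print('ring centre',onz(c,e[0][0]+x0,e[0][1]+y0,78,True))
pts=np.array([onz(c,x+x0,y+y0,78,True)[:2] for x,y in cn[:,0]]);ctr,r=cv2.minEnclosingCircle(pts.astype(np.float32));print('circ',ctr,r)
g=sub.max(2);mm=(g[5:32,45:75]<60);ys,xs=np.nonzero(mm);u,v=xs.mean()+45+x0,ys.mean()+5+y0
k=onz(c,u,v,75,True);print('mark',u,v,len(xs),k)
d=k[:2]-np.array(ctr);print('off dir',np.degrees(np.arctan2(d[1],d[0])),np.hypot(*d))
cv2.imwrite('pics/c2.png',cv2.resize(cv2.convertScaleAbs(f[155:225,285:365,::-1],alpha=1.4),(800,700)[:2] and (680,595),interpolation=cv2.INTER_CUBIC))
```

```text
ring [84 84 88] steel top [114 106 114] stem [55 52 57] mark [19 17 19]
[   0    0  100  100 8946] [49.41884641 49.24044266]
ell ((49.40584182739258, 49.3787956237793), (116.5879135131836, 117.08749389648438), 51.95566940307617)
ring centre [467.12100465  36.12416924  78.        ]
circ (465.56072998046875, 36.128849029541016) 59.61012649536133
mark 329.6756756756757 150.78378378378378 37 [492.28342712  34.26956384  75.        ]
off dir -3.9800544819211376 26.787300790227654
```

View pics/c2.png

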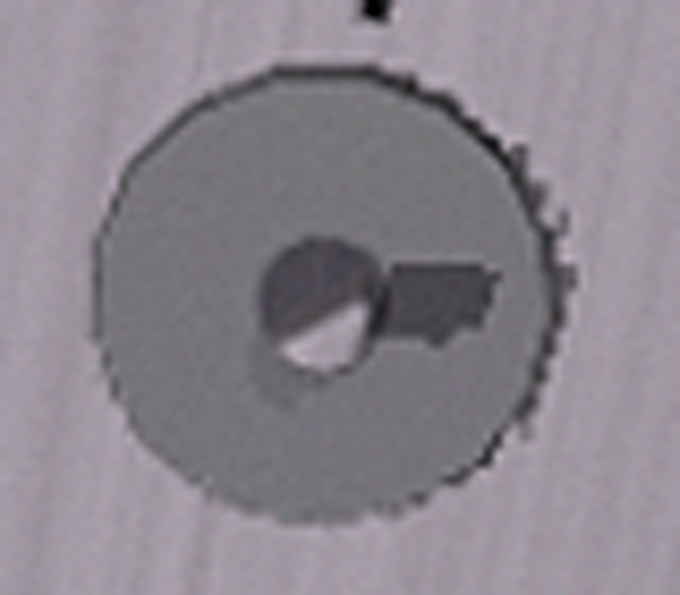

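The crop shows a full disc of stem size. Its lower right is bright and the larger upper left is dark. Depth should tell which part is the stem top.

Run:
```python
from h import *
c=load('w1');np.set_printoptions(linewidth=220)
H=np.zeros((17,17))
for i,v in enumerate(range(181,198)):
    for j,u in enumerate(range(314,331)):
        o,d=ray(c,u,v,True); H[i,j]=(o+d*c['depth'][v,u]/ (d@ (ray(c,c['cx'],c['cy'])[1])))[2]
print(H.round(0).astype(int)); print(c['frame'][181:198,314:331,1])
f=c['frame'];h=cv2.cvtColor(f,cv2.COLOR_RGB2LAB).astype(int)
m=(abs(h[...,1]-128)<3)&(h[...,0]<105); m=m[155:225,285:365].astype(np.uint8)
m=cv2.morphologyEx(m,cv2.MORPH_OPEN,np.ones((3,3)))
cn=max(cv2.findContours(m,0,1)[0],key=cv2.contourArea)
e=cv2.fitEllipse(cn);print(e[0][0]+285,e[0][1]+155,e[1]);print(onz(c,e[0][0]+285,e[0][1]+155,78,True))
for u,v in [(323.2,189.7)]: print(onz(c,u,v,78,True),onz(c,322.8,190.8,91,True))
```

```text
[[ 78  80  79  80  78  80  80  80  78  79  79  79  80  80  79  79  80]
 [ 79  80  79  79  79  79  78  79  79  78  78  79  78  78  80  79  79]
 [ 80  78  80  79  79  79  79  80  79  80  79  79  79  79  78  80  79]
 [ 79  78  79  78  80  78  79  80  79  79  79  79  80  80  79  78  79]
 [ 79  78  79  78  80  80  80  80  79  79  79  80  79  79  79  79  79]
 [ 78  80  79  79  79  79  80  80  80  81  79  80  80  78  80  80  80]
 [ 79  78  80  77  80  79  79  80  78  79  79  80  80  83  80  80  79]
 [ 79  78  79  80  80  81  79  80  80  80  83  84  85  89  86  78  79]
 [ 78  79  79  79  80  80  79  80  82  84  87  89  89  91  90  78  79]
 [ 79  79  79  80  80  79  80  82  86  89  91  91  93  91  91  80  79]
 [ 79  80  81  79  78  82  85  88  89  91  92  91  92  94  92  79  79]
 [ 81  80  79  80  80  82  85  88  90  92  92  92  92  92  92  79  79]
 [ 79  80  80  79  84  86  90  91 385  93  94  93  93  92  91  91  79]
 [ 79  80  78  80  88  92  92  92  92  92  92  91  92  92  92  80  79]
 [ 78  79  80  79  91  92  93  93  92  92  92  92  92  92  93  79  80]
 [ 78  78  79  79  92  92  93  93  
[... 815 characters left out ...]
0]
 [ 81  67  46  52  51  55  56  55  53  53  66  82 104 100  63  26  31]
 [ 87  70  48  52  54  57  52  53  61  80  96 106 119 107  56  28  39]
 [ 86  71  53  51  54  53  60  73  92 102 112 116 108  94  40  29  45]
 [ 83  75  65  57  65  73  89 105 114 110 111 110 105  80  45  49  60]
 [ 78  74  72  69  91 111 120 117 111 106 108 107  94  71  58  78  88]
 [ 78  73  75  80  98 124 116 111 106 108 107 106  89  64  62  86  81]
 [ 77  74  76  73  72  93 119 113 110 111 103 100  79  66  85  83  83]]
321.96519470214844 188.33628845214844 (49.33978271484375, 52.82773971557617)
[460.34457078  32.02103866  78.        ]
[459.49810833  30.7099218   78.        ] [460.94147776  31.52895158  91.        ]
```

The bright part is the stem top (z about 91) and the dark part is a flush collar, so the flat faces upper left. Next I'll measure the angles.

Run:
```python
from h import *
c=load('w1');G=cv2.GaussianBlur(c['frame'][...,1],(3,3),0).astype(float)
P=[]
for u in range(318,327):
    col=G[184:196,u]; i=np.nonzero((col[:-1]<80)&(col[1:]>=80))[0]
    if len(i): i=i[0];P.append(onz(c,u,184+i+(80-col[i])/(col[i+1]-col[i]),91,True)[:2])
P=np.array(P,np.float32);l=cv2.fitLine(P,cv2.DIST_HUBER,0,.01,.01).ravel();a=np.degrees(np.arctan2(l[1],l[0]));print('edge dir',a,'normals',a+90,a-90,P.round(1).tolist())
q=[onz(c,u,v,75,True)[:2] for u,v in [(217,228),(510,274),(244,12)]]
d=q[1]-q[0];print('front edge yaw',np.degrees(np.arctan2(d[1],d[0]))+90,np.hypot(*d)); d=q[2]-q[0];print('left edge yaw',np.degrees(np.arctan2(d[1],d[0])))
t=load('t0');q=[onz(t,u,v,75)[:2] for u,v in [(244,101),(262,288),(372,276)]]
for a,b in [(1,0),(2,1)]: d=q[b]-q[a];print('top',np.degrees(np.arctan2(d[1],d[0])),np.hypot(*d))
go([430,-350,200],-90);print(onz(c,588,285,20,True))
```

```text
edge dir -45.916256 normals 44.083744 -135.91626 [[456.8999938964844, 34.400001525878906], [457.5, 33.79999923706055], [458.1000061035156, 33.099998474121094], [458.70001220703125, 32.400001525878906], [459.3999938964844, 31.799999237060547], [460.0, 31.100000381469727], [460.70001220703125, 30.5], [461.3999938964844, 29.799999237060547], [461.8999938964844, 29.100000381469727]]
front edge yaw 5.981727407917504 286.3866751332064
left edge yaw 6.711293807803372
top 5.394988319616271 495.9858488541837
top 95.46638152242618 283.23612334634925
t 2.2 psi -74.49 shift [0.3609 0.1101 0.0412] turn [1.000e-02 0.000e+00 1.551e+01] q6 1.24
[ 430.72978508 -345.98577451   20.        ]
```

>>> {"fn": "send_rows", "kwargs": {"targets": [[[0.03, 0.012, 0, 0, 0, 3], [0.075, 0.03, 0, 0, 0, 6], [0.12, 0.05, 0, 0, 0, 9], [0.17, 0.07, 0, 0, 0, 12], [0.22, 0.092, 0.015, 0, 0, 15.5], [0.265, 0.112, 0.03, 0, 0, 15.5], [0.31, 0.132, 0.045, 0, 0, 15.5], [0.335, 0.142, 0.058, 0, 0, 15.5], [0.35, 0.149, 0.061, 0, 0, 15.5], [0.35, 0.149, 0.061, 0, 0, 15.5], [0.35, 0.149, 0.061, 0, 0, 15.5]]], "jaw": 55}}

```text
time: 3.58
eef_pos: [389.4, -349.3, 181.0]
orientation: [-2.22, 2.222, -0.001]
wrist_force: [0.2, -0.6, -0.1]
grip_width: 46.7
```

Run:
```python
from h import *
c=cap('wrist','w2');f=c['frame']
m=((f.max(2)<70)).astype(np.uint8)
n,l,st,ce=cv2.connectedComponentsWithStats(m)
for i in range(1,n):
    if 300<st[i,4]<8000: print(st[i],ce[i].round(1),onz(c,*ce[i],20,True).round(1))
go([430,-348,100],-90)
cv2.imwrite('pics/c3.png',cv2.resize(cv2.convertScaleAbs(f[100:340,200:440,::-1],alpha=1.6),(600,600),interpolation=cv2.INTER_CUBIC))
```

```text
[   0    0   67   55 1293] [29.6 27.4] [591.8 -55.   20. ]
[  74    0   24  186 1112] [83.2 93.1] [ 508.8 -129.7   20. ]
[  83    0   44  182 4855] [103.   88.5] [ 509.6 -153.1   20. ]
[270  56  50  42 454] [301.2  78.1] [ 502.6 -333.8   20. ]
[   0  104   40   69 1933] [ 17.9 138. ] [477.  -34.3  20. ]
[ 297  137   49   56 1893] [321.5 165.5] [ 430.5 -350.    20. ]
[ 349  227   45   54 1116] [375.5 249.3] [ 357.2 -397.5   20. ]
[604 418  36  54 807] [629.7 438.7] [ -23.  -917.5   20. ]
t 3.625 psi -90.03 shift [-0.0013 -0.0405  0.0811] turn [-0.05 -0.04 -0.03] q6 0.737
```

View pics/c3.png

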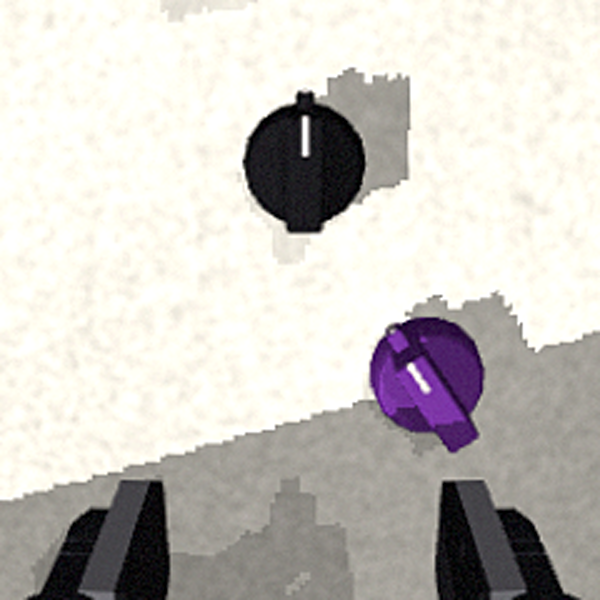

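The crop confirms the black knob: pointer straight up in the picture (world +x), bar aligned with the jaws, centre at about px (322,165). The purple one beside it is clear of the fingers.

Run:
```python
from h import *
c=load('w2')
print('bar near end top',onz(c,322,192.5,36,True), 'skirt near(-x) low',onz(c,322,188.5,8,True),'fin tip z16',onz(c,322,136.5,16,True),onz(c,322,136.5,5,True))
m=(c['frame'].max(2)<70)[137:193,297:346]
r=np.nonzero(m[20:36].any(0))[0];print(r.min(),r.max())
for u in (298,346): print(onz(c,u,163,8,True))
```

```text
bar near end top [ 410.91116304 -350.32758925   36.        ] skirt near(-x) low [ 408.84133184 -350.42729094    8.        ] fin tip z16 [ 454.23039478 -350.40549299   16.        ] [ 453.71286582 -350.44495795    5.        ]
0 48
[ 431.19454203 -329.93725764    8.        ]
[ 431.18182088 -370.92939998    8.        ]
```

>>> {"fn": "send_rows", "kwargs": {"targets": [[[0.001, -0.02, 0.03, 0, 0, 0], [0.001, -0.0395, 0.07, 0, 0, 0], [0.001, -0.0395, 0.11, 0, 0, 0], [0.001, -0.0395, 0.14, 0, 0, 0], [0.001, -0.0395, 0.155, 0, 0, 0], [0.001, -0.0395, 0.162, 0, 0, 0], [0.001, -0.0395, 0.162, 0, 0, 0], [0.001, -0.0395, 0.162, 0, 0, 0]]]}}

```text
time: 4.62
eef_pos: [429.2, -351.7, 19.8]
orientation: [-2.219, 2.224, -0.004]
wrist_force: [0.1, -0.1, 0.1]
grip_width: 46.5
```

>>> {"fn": "send_rows", "kwargs": {"targets": [[[0, 0, 0, 0, 0, 0], [0, 0, 0, 0, 0, 0], [0, 0, 0, 0, 0, 0], [0, 0, 0, 0, 0, 0], [0, 0, 0, 0, 0, 0], [0, 0, 0, 0, 0, 0]]], "jaw": 0}}

```text
time: 5.38
eef_pos: [428.8, -351.5, 19.1]
orientation: [2.219, -2.224, 0.002]
wrist_force: [-0.1, 0.8, 5.9]
grip_width: 10.2
```

Run:
```python
from h import *
c=cap('wrist','w3');s,p,M=pose();print(p,s['wrist_force'],s['grip_width'])
go([460,31.2,130],-52)
cv2.imwrite('pics/c4.png',cv2.resize(cv2.convertScaleAbs(c['frame'][160:460,160:480,::-1],alpha=1.8),(640,600),interpolation=cv2.INTER_CUBIC))
```

```text
[ 428.86670088 -351.4793001    19.11861733] [-0.55046193 -0.36149146  6.06256738] 10.310184134337756
t 5.425 psi -90.11 shift [-0.3826 -0.0305 -0.1112] turn [-3.000e-02 -7.000e-02 -3.811e+01] q6 0.789
```

View pics/c4.png

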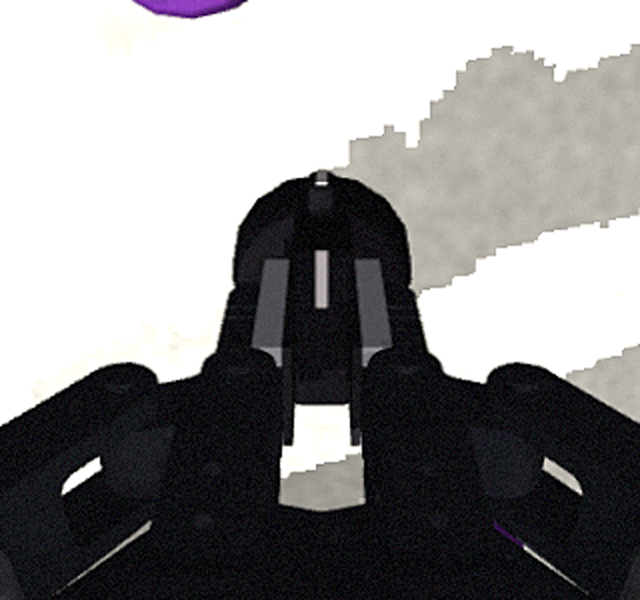

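The picture shows the bar held between the pads, with the white line centred at (322,280). I'll lift, carry, and look at the ring from nearby.

>>> {"fn": "send_rows", "kwargs": {"targets": [[[0, 0, -0.01, 0, 0, 0], [0, 0, -0.04, 0, 0, 0], [0, 0, -0.09, 0, 0, 0], [0, 0, -0.13, 0, 0, 0], [-0.02, 0, -0.14, 0, 0, 0], [-0.055, 0, -0.14, 0, 0, -6], [-0.1, 0, -0.14, 0, 0, -13], [-0.145, 0, -0.14, 0, 0, -20], [-0.19, 0, -0.14, 0, 0, -27], [-0.235, 0, -0.14, 0, 0, -34], [-0.28, 0, -0.14, 0, 0, -41], [-0.32, 0, -0.14, 0, 0, -44]]]}}

```text
time: 6.92
eef_pos: [428.3, -29.4, 158.2]
orientation: [-2.892, 1.227, 0.001]
wrist_force: [0.5, 0.1, 0.6]
grip_width: 10.3
```

>>> {"fn": "send_rows", "kwargs": {"targets": [[[0.02, -0.02, 0, 0, 0, 0], [-0.022, -0.0225, 0, 0, 0, 0], [-0.022, -0.0225, 0, 0, 0, 0], [-0.022, -0.0225, 0, 0, 0, 0]]]}}

```text
time: 7.42
eef_pos: [430.0, 0.4, 158.5]
orientation: [2.891, -1.23, 0.001]
wrist_force: [1.2, -0.1, 0.3]
grip_width: 10.5
```

Run:
```python
from h import *
c=cap('wrist','w4');s,p,M=pose();print(p,s['wrist_force'],s['grip_width'])
go([460,31.2,130],-46)
cv2.imwrite('pics/c5.png',cv2.resize(cv2.convertScaleAbs(c['frame'][60:360,160:480,::-1],alpha=1.8),(640,600),interpolation=cv2.INTER_CUBIC))
```

```text
[4.30184003e+02 1.22720762e-01 1.58632541e+02] [ 0.66083952  0.78482474 -0.44588098] 10.037726655679561
t 7.475 psi -46.13 shift [-0.0018 -0.043   0.0286] turn [-0.02 -0.04 -0.13] q6 0.681
```

View pics/c5.png

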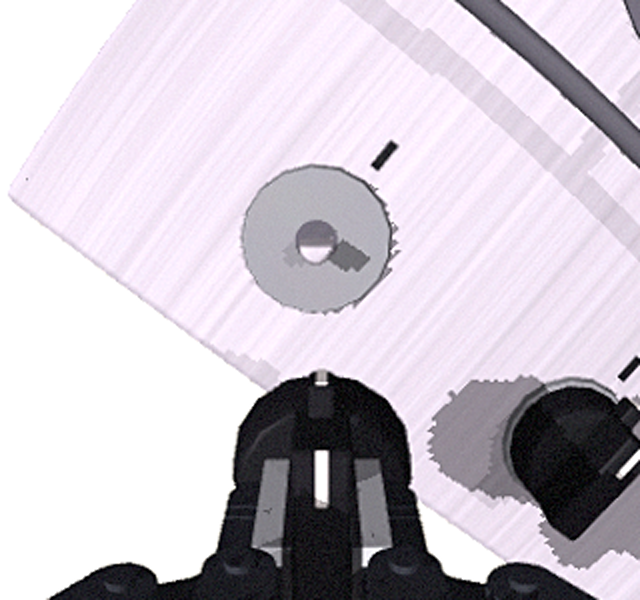

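The flat's edge lies level in the crop at about (317,245), so the held pointer is already nearly aligned with the flat. The ring centre is at crop (317,239), px (318.5,179.5).

Run:
```python
from h import *
c=load('w4');f=c['frame'];s,p,M=pose()
sub=f[130:225,270:370].astype(int); 
m=((sub.max(2)<120)&(sub.max(2)>20)).astype(np.uint8)
print(sub[20:24,46],sub[5,5])
# extents of ring from dark boundary: use chroma+lum
L=sub.sum(2)/3
m=(L<L[5,5]-25).astype(np.uint8);m=cv2.morphologyEx(m,cv2.MORPH_OPEN,np.ones((5,5)))
n,l,st,ce=cv2.connectedComponentsWithStats(m);i=1+np.argmax(st[1:,4])
cn=max(cv2.findContours((l==i).astype(np.uint8),0,1)[0],key=cv2.contourArea)[:,0]
P=np.array([onz(c,x+270,y+130,78,True)[:2] for x,y in cn])
A=np.c_[2*P,np.ones(len(P))];sol=np.linalg.lstsq(A,(P**2).sum(1),rcond=None)[0];print('ring fit',sol[:2],np.sqrt(sol[2]+sol[:2]@sol[:2]),st[i])
print('eye ring',onz(c,318.5,179.5,78,True))
G=cv2.GaussianBlur(f[...,1],(3,3),0).astype(float);E=[]
for u in range(311,326):
    col=G[172:190,u]; i=np.nonzero((col[:-1]<85)&(col[1:]>=85))[0]
    if len(i): i=i[0];E.append(onz(c,u,172+i+(85-col[i])/(col[i+1]-col[i]),91,True)[:2])
E=np.array(E,np.float32);v=cv2.fitLine(E,cv2.DIST_HUBER,0,.01,.01).ravel();print('edge normal',np.degrees(np.arctan2(v[1],v[0]))+90,E.round(1).tolist())
yx=np.argwhere((sub.max(2)<45));q=yx[(yx[:,0]<22)&(yx[:,1]>70)];u,w=q[:,1].mean()+270,q[:,0].mean()+130
k=onz(c,u,w,75,True)[:2];d=k-sol[:2];print('mark',u,w,k,np.degrees(np.arctan2(d[1],d[0])),np.hypot(*d))
```

```text
[[104 104 109]
 [ 99 101 106]
 [104 103 107]
 [103 101 105]] [137 132 142]
ring fit [459.60220143  31.03215923] 22.842223516505246 [  11   12   75   75 4353]
eye ring [459.72508804  30.98585993  78.        ]
edge normal 43.736027 [[457.20001220703125, 34.5], [457.6000061035156, 34.099998474121094], [458.0, 33.599998474121094], [458.3999938964844, 33.20000076293945], [458.79998779296875, 32.70000076293945], [459.20001220703125, 32.29999923706055], [459.6000061035156, 31.899999618530273], [459.8999938964844, 31.5], [460.29998779296875, 31.100000381469727], [460.79998779296875, 30.700000762939453], [461.20001220703125, 30.299999237060547], [461.6000061035156, 29.899999618530273], [462.0, 29.5], [462.3999938964844, 29.0], [462.5, 28.399999618530273]]
mark 351.4516129032258 137.79032258064515 [491.92247146  34.24388094] 5.674951091238054 32.47945521464581
```

Run:
```python
from h import *
c=load('w4');s,p,M=pose();f=c['frame']
o,d=ray(c,c['cx'],c['cy']);print('cam in tool',(M.T@(o-p)).round(2))
sub=f[225:330,270:370].max(2)
print('white line',[(r+225,(np.nonzero(sub[r,35:65]>150)[0].mean()+305).round(1)) for r in range(60,90,4) if (sub[r,35:65]>150).any()])
k=f[235:300,260:390].max(2)<45
for r in (15,25,30): 
    x=np.nonzero(k[r])[0]; print('row',r+235,x.min()+260,x.max()+260,'mid',(x.min()+x.max())/2+260)
for (u,v,z) in [(320.5,246,16),(320.5,246,5),(320.5,284.5,36),(318.5,179.5,None)]:
    P=onz(c,u,v,78 if z is None else p[2]-19+z,True);print(u,v,z,(M.T@(P-p)).round(2))
```

```text
cam in tool [  -0.36  -79.52 -143.49]
white line [(289, np.float64(320.0)), (293, np.float64(320.0)), (297, np.float64(320.0)), (301, np.float64(320.0)), (305, np.float64(320.0)), (309, np.float64(320.5))]
row 250 303 338 mid 320.5
row 260 288 353 mid 320.5
row 265 285 356 mid 320.5
320.5 246 16 [ -0.52 -27.37   3.01]
320.5 246 5 [ -0.53 -23.46  14.01]
320.5 284.5 36 [ -0.49 -19.11 -16.99]
318.5 179.5 None [ -1.84 -42.65  80.65]
```

>>> {"fn": "send_rows", "kwargs": {"targets": [[[-0.0014, -0.025, 0, 0, 0, 0], [-0.0014, -0.0426, 0.01, 0, 0, 0], [-0.0014, -0.0426, 0.03, 0, 0, 0], [-0.0014, -0.0426, 0.044, 0, 0, 0], [-0.0014, -0.0426, 0.044, 0, 0, 0], [-0.0014, -0.0426, 0.044, 0, 0, 0]]]}}

```text
time: 8.22
eef_pos: [460.1, 30.7, 114.9]
orientation: [-2.89, 1.231, -0.001]
wrist_force: [0.3, -0.2, 0.5]
grip_width: 10.0
```

>>> {"fn": "send_rows", "kwargs": {"targets": [[[0, 0, 0.002, 0, 0, 0], [0, 0, 0.004, 0, 0, 0], [0, 0, 0.005, 0, 0, 0], [0, 0, 0.006, 0, 0, 0], [0, 0, 0.006, 0, 0, 0]]]}}

```text
time: 8.85
eef_pos: [459.6, 31.1, 108.2]
orientation: [2.891, -1.23, -0.0]
wrist_force: [-0.8, -0.9, -0.8]
grip_width: 10.7
```

>>> {"fn": "send_rows", "kwargs": {"targets": [[[0, 0, 0.001, 0, 0, 0], [0, 0, 0.002, 0, 0, 0], [0, 0, 0.003, 0, 0, 0], [0, 0, 0.004, 0, 0, 0], [0, 0, 0.004, 0, 0, 0]]]}}

```text
time: 9.48
eef_pos: [459.5, 31.0, 104.1]
orientation: [2.89, -1.23, -0.001]
wrist_force: [-0.2, -0.6, -0.4]
grip_width: 10.0
```

>>> {"fn": "send_rows", "kwargs": {"targets": [[[0, 0, 0.001, 0, 0, 0], [0, 0, 0.002, 0, 0, 0], [0, 0, 0.003, 0, 0, 0], [0, 0, 0.004, 0, 0, 0], [0, 0, 0.004, 0, 0, 0]]]}}

```text
time: 10.1
eef_pos: [459.5, 30.9, 100.1]
orientation: [2.89, -1.23, -0.001]
wrist_force: [-2.7, -1.7, 0.3]
grip_width: 10.2
```

>>> {"fn": "send_rows", "kwargs": {"targets": [[[0, 0, 0.001, 0, 0, 0], [0, 0, 0.002, 0, 0, 0], [0, 0, 0.002, 0, 0, 0]]]}}

```text
time: 10.48
eef_pos: [459.5, 30.9, 98.2]
orientation: [2.89, -1.23, -0.001]
wrist_force: [-3.1, -3.6, 2.3]
grip_width: 10.6
```

>>> {"fn": "send_rows", "kwargs": {"targets": [[[0, 0.0003, 0.0005, 0, 0, 0], [0, 0.0003, 0.001, 0, 0, 0], [0, 0.0003, 0.0015, 0, 0, 0], [0, 0.0003, 0.002, 0, 0, 0], [0, 0.0003, 0.002, 0, 0, 0]]]}}

```text
time: 11.1
eef_pos: [459.5, 30.8, 97.2]
orientation: [2.89, -1.23, -0.001]
wrist_force: [-6.9, -3.5, 7.9]
grip_width: 10.2
```

The knob is seated: it stopped at TCP z 97.2, against an expected 97.1, and the force is rising. Now I'll turn it clockwise.

>>> {"fn": "send_rows", "kwargs": {"targets": [[[0, 0.0003, 0, 0, 0, 4], [0, 0.0003, 0, 0, 0, 8], [0, 0.0003, 0, 0, 0, 12], [0, 0.0003, 0, 0, 0, 16], [0, 0.0003, 0, 0, 0, 20], [0, 0.0003, 0, 0, 0, 24], [0, 0.0003, 0, 0, 0, 28], [0, 0.0003, 0, 0, 0, 32], [0, 0.0003, 0, 0, 0, 32]]]}}

```text
time: 12.22
eef_pos: [459.4, 30.9, 97.1]
orientation: [-2.439, 1.98, 0.001]
wrist_force: [-7.1, -2.2, 7.4]
grip_width: 10.3
```

Run:
```python
from h import *
s,p,M=pose();print(p,s['wrist_force'],s['wrist_torque'],s['grip_width'],s['effort'][5]);go(p,-84.3)
```

```text
[459.37694661  30.86186641  97.11756682] [-7.08410373 -2.23862624  7.42585204] [-0.37412739  1.04648005  0.07713606] 10.280398143999003 0.06622795248404145
t 12.225 psi -78.13 shift [0. 0. 0.] turn [-0.    0.03  6.17] q6 1.314
```

>>> {"fn": "send_rows", "kwargs": {"targets": [[[0, 0.0004, 0, 0, 0, 3], [0, 0.0004, 0, 0, 0, 6], [0, 0.0004, 0, 0, 0, 6]]]}}

```text
time: 12.6
eef_pos: [459.3, 30.9, 97.1]
orientation: [-2.331, 2.104, -0.0]
wrist_force: [-4.1, -0.3, 5.5]
grip_width: 9.9
```

Run:
```python
from h import *
s,p,M=pose();print(p,s['wrist_force'],s['wrist_torque'],s['grip_width'],s['effort'][5]);go(p,-84.3)
```

```text
[459.34003779  30.89695573  97.13416887] [-4.12681819 -0.25831077  5.48205872] [-0.20059371  0.81722408 -0.03421276] 9.9078752312123 0.054152748780325055
t 12.6 psi -84.13 shift [0. 0. 0.] turn [-0.06  0.04  0.17] q6 1.418
```

>>> {"fn": "send_rows", "kwargs": {"targets": [[[0, 0, 0, 0, 0, 2.5], [0, 0, 0, 0, 0, 5], [0, 0, 0, 0, 0, 5]]]}}

```text
time: 12.98
eef_pos: [459.3, 30.9, 97.1]
orientation: [-2.237, 2.204, -0.0]
wrist_force: [-4.7, -0.4, 6.8]
grip_width: 10.2
```

Run:
```python
from h import *
s,p,M=pose();print(p,s['wrist_force'],s['wrist_torque'],s['grip_width'],s['effort'][5]);go(p,-84.3)
```

```text
[459.32752631  30.9230548   97.11819558] [-4.71453553 -0.36297405  6.75969842] [-0.19696694  0.85673726 -0.0078881 ] 10.170768532403537 0.042929097544401884
t 12.975 psi -89.13 shift [0. 0. 0.] turn [-0.06  0.05 -4.83] q6 1.505
```

>>> {"fn": "send_rows", "kwargs": {"targets": [[[0, 0, 0, 0, 0, 2], [0, 0, 0, 0, 0, 4], [0, 0, 0, 0, 0, 4]]]}}

```text
time: 13.35
eef_pos: [459.3, 31.0, 97.1]
orientation: [-2.159, 2.28, 0.0]
wrist_force: [-5.9, -1.4, 4.9]
grip_width: 10.6
```

Run:
```python
from h import *
s,p,M=pose();print(p,s['wrist_force'],s['wrist_torque'],s['grip_width'],s['effort'][5]);go(p,-84.3)
```

```text
[459.31524367  30.95326033  97.11920326] [-5.86182649 -1.39877254  4.90763786] [-0.2166313   0.89336455  0.04033177] 10.6205682831628 0.032577101374045014
t 13.35 psi -93.13 shift [0. 0. 0.] turn [-0.05  0.05 -8.83] q6 1.575
```

>>> {"fn": "send_rows", "kwargs": {"targets": [[[0, 0, 0, 0, 0, 2], [0, 0, 0, 0, 0, 4], [0, 0, 0, 0, 0, 4]]]}}

```text
time: 13.72
eef_pos: [459.3, 31.0, 97.1]
orientation: [-2.078, 2.354, 0.0]
wrist_force: [-5.3, -1.2, 6.7]
grip_width: 10.4
```

Run:
```python
from h import *
s,p,M=pose();print(p,s['wrist_force'],s['wrist_torque'],s['grip_width'],s['effort'][5]);go(p,-84.3)
```

```text
[459.32571717  30.98800022  97.13545267] [-5.30309187 -1.2413613   6.65752289] [-0.2000724   0.82323824 -0.04865284] 10.410169934146888 0.034147429978474975
t 13.725 psi -97.13 shift [0. 0. 0.] turn [ -0.05   0.06 -12.83] q6 1.645
```

Run:
```python
from h import *
c=cap('wrist','w5');f=c['frame'];o,d=ray(c,c['cx'],c['cy']);s,p,M=pose()
cv2.imwrite('pics/c6.png',cv2.resize(cv2.convertScaleAbs(f[130:370,200:440,::-1],alpha=1.8),(600,600),interpolation=cv2.INTER_CUBIC))
T=[]
for _ in range(1): T.append(s['wrist_torque'][2])
print(T)
```

```text
[np.float64(-0.03747128209516622)]
```

View pics/c6.png

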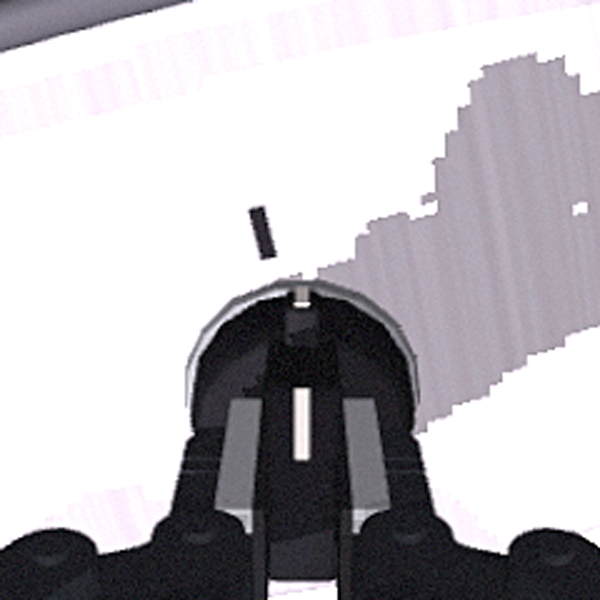

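The picture shows the knob square in the grip and sitting on the ring, with the pointer about 13° past the mark at (262,232). I'll feel for the stop a little further.

>>> {"fn": "send_rows", "kwargs": {"targets": [[[0, 0, 0, 0, 0, 1.5], [0, 0, 0, 0, 0, 3], [0, 0, 0, 0, 0, 3]]]}}

```text
time: 14.15
eef_pos: [459.4, 31.0, 97.1]
orientation: [-2.016, 2.408, 0.0]
wrist_force: [-5.1, -0.3, 6.0]
grip_width: 10.6
```

Run:
```python
from h import *
s,p,M=pose();print(p,s['wrist_force'],s['wrist_torque'],s['grip_width'],s['effort'][5]);go(p,-84.3)
```

```text
[459.37955202  31.00613247  97.13260601] [-5.06739652 -0.26395122  5.99273243] [-0.14079552  0.84069158 -0.00479713] 10.58344867913021 0.04469829727895558
t 14.15 psi -100.12 shift [0. 0. 0.] turn [ -0.06   0.06 -15.82] q6 1.697
```

>>> {"fn": "send_rows", "kwargs": {"targets": [[[0, 0, 0, 0, 0, 2], [0, 0, 0, 0, 0, 4], [0, 0, 0, 0, 0, 4]]]}}

```text
time: 14.52
eef_pos: [459.4, 31.0, 97.1]
orientation: [-1.931, 2.476, 0.0]
wrist_force: [-3.7, -0.1, 5.7]
grip_width: 10.6
```

Run:
```python
from h import *
s,p,M=pose();print(p,s['wrist_force'],s['wrist_torque'],s['grip_width'],s['effort'][5]);go(p,-84.3)
c=cap('wrist','w6');f=c['frame'];s,p,M=pose();print(s['wrist_torque'])
def ang(c):
    g=c['frame'][280:318,305:336].max(2);ys,xs=np.nonzero(g>150);v=cv2.fitLine(np.c_[xs,ys].astype(np.float32),1,0,.01,.01).ravel();return len(xs),xs.mean()+305,np.degrees(np.arctan2(v[0],v[1]))
for n in('w4','w5','w6'): print(n,ang(load(n)))
d=lambda n: load(n)['depth']
for n in('w4','w5','w6'):
    c=load(n); print(n,'skirt/fin depth',np.median(c['depth'][255:262,316:325]),'bar top',np.median(c['depth'][288:310,317:323]))
cv2.imwrite('pics/c7.png',cv2.resize(cv2.convertScaleAbs(f[230:340,260:380,::-1],alpha=3),(720,660),interpolation=cv2.INTER_CUBIC))
```

```text
[459.42446158  31.04303486  97.11966022] [-3.72946698 -0.06531104  5.70319302] [-0.15725801  0.71578751  0.06295295] 10.567742350874505 0.0914338999427855
t 14.525 psi -104.12 shift [0. 0. 0.] turn [ -0.07   0.07 -19.82] q6 1.767
[-0.08920989  0.68911544  0.04638907]
w4 (121, np.float64(320.0413223140496), np.float32(4.325711e-06))
w5 (2, np.float64(322.0), np.float32(-2.5044778e-06))
w6 (2, np.float64(320.5), np.float32(90.0))
w4 skirt/fin depth 152.02298 bar top 139.79152
w5 skirt/fin depth 152.11859 bar top 139.41943
w6 skirt/fin depth 152.22629 bar top 139.61572
```

>>> {"fn": "send_rows", "kwargs": {"targets": [[[0, 0, 0, 0, 0, 1.5], [0, 0, 0, 0, 0, 3], [0, 0, 0, 0, 0, 3]]]}}

```text
time: 14.95
eef_pos: [459.5, 31.1, 97.1]
orientation: [-1.865, 2.526, 0.0]
wrist_force: [-4.5, -0.3, 5.2]
grip_width: 10.2
```

Run:
```python
from h import *
s,p,M=pose();print(p,s['wrist_force'],s['wrist_torque'],s['grip_width'],s['effort'][5]);go(p,-84.3)
```

```text
[459.48503031  31.05194795  97.11073726] [-4.51135059 -0.26503293  5.2499197 ] [-0.1230318   0.70781861  0.12671117] 10.195451859292337 0.12525586411356926
t 14.95 psi -107.11 shift [0. 0. 0.] turn [ -0.08   0.07 -22.81] q6 1.819
```

View pics/c7.png

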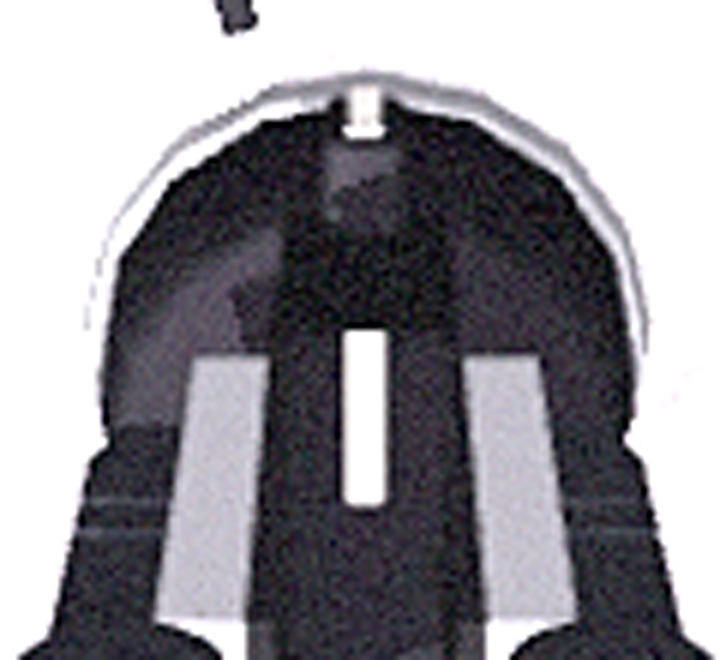

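>>> {"fn": "send_rows", "kwargs": {"targets": [[[0, 0, 0, 0, 0, 1.5], [0, 0, 0, 0, 0, 3], [0, 0, 0, 0, 0, 3]]]}}

```text
time: 15.32
eef_pos: [459.5, 31.1, 97.1]
orientation: [-1.799, 2.573, 0.0]
wrist_force: [-4.2, -0.5, 6.2]
grip_width: 10.4
```

Run:
```python
from h import *
s,p,M=pose();print(p,s['wrist_force'],s['wrist_torque'],s['grip_width'],s['effort'][5]);go(p,-84.3)
```

```text
[459.52812241  31.08055083  97.13001888] [-4.18416413 -0.52016498  6.23085322] [-0.07949597  0.60766942  0.16831843] 10.421598268946465 0.16874011605978012
t 15.325 psi -110.1 shift [0. 0. 0.] turn [ -0.08   0.08 -25.8 ] q6 1.871
```

The torque now climbs steadily (0.09, 0.13, 0.17 N m), well above the 0.035 N m needed to turn the stem, so the stop is reached. I'll bring the pointer back onto the mark.

>>> {"fn": "send_rows", "kwargs": {"targets": [[[0, 0, 0, 0, 0, -4], [0, 0, 0, 0, 0, -8], [0, 0, 0, 0, 0, -12], [0, 0, 0, 0, 0, -15], [0, 0, 0, 0, 0, -18], [0, 0, 0, 0, 0, -18]]]}}

```text
time: 16.08
eef_pos: [459.3, 31.3, 97.1]
orientation: [-2.179, 2.261, 0.001]
wrist_force: [-4.6, -0.5, 7.2]
grip_width: 10.3
```

Run:
```python
from h import *
s,p,M=pose();print(p,s['wrist_force'],s['wrist_torque'],s['grip_width'],s['effort'][5]);go(p,-84.3)
```

```text
[459.26619805  31.25169925  97.10584199] [-4.58180803 -0.4714337   7.18447721] [ 0.03261078  0.78591316 -0.01184983] 10.277059411600169 -0.03816338488832116
t 16.075 psi -92.1 shift [0. 0. 0.] turn [-0.05  0.09 -7.8 ] q6 1.557
```

>>> {"fn": "send_rows", "kwargs": {"targets": [[[0, 0, 0, 0, 0, -3], [0, 0, 0, 0, 0, -6], [0, 0, 0, 0, 0, -8], [0, 0, 0, 0, 0, -8]]]}}

```text
time: 16.58
eef_pos: [459.3, 31.2, 97.1]
orientation: [-2.332, 2.103, 0.001]
wrist_force: [-5.5, -0.1, 6.4]
grip_width: 10.6
```

Run:
```python
from h import *
s,p,M=pose();print(p,s['wrist_force'],s['wrist_torque'],s['grip_width'],s['effort'][5]);go(p,-84.3)
```

```text
[459.26276984  31.15783055  97.13026373] [-5.5110859  -0.07861851  6.37925246] [-0.04364394  0.81333103  0.03714575] 10.638070615169669 -0.014242136967368424
t 16.575 psi -84.1 shift [0. 0. 0.] turn [-0.05  0.08  0.2 ] q6 1.417
```

>>> {"fn": "send_rows", "kwargs": {"targets": [[[0, 0, -0.0006, 0, 0, 0], [0, 0, -0.0006, 0, 0, 0]]]}}

```text
time: 16.82
eef_pos: [459.2, 31.1, 97.1]
orientation: [-2.331, 2.104, 0.0]
wrist_force: [-2.7, 1.6, 3.1]
grip_width: 10.6
```

>>> {"fn": "send_rows", "kwargs": {"targets": [[[0, 0, 0, 0, 0, 0], [0, 0, 0, 0, 0, 0], [0, 0, 0, 0, 0, 0], [0, 0, 0, 0, 0, 0], [0, 0, -0.01, 0, 0, 0], [0, 0, -0.03, 0, 0, 0], [0, 0.01, -0.06, 0, 0, 0], [0, 0.03, -0.085, 0, 0, 0], [0, 0.04, -0.085, 0, 0, 0], [0, 0.04, -0.085, 0, 0, 0]]], "jaw": 50}}

```text
time: 18.08
eef_pos: [418.5, 26.4, 181.3]
orientation: [-2.332, 2.105, 0.0]
wrist_force: [-0.5, 0.4, 0.4]
grip_width: 42.8
```

Run:
```python
from h import *
c=cap('wrist','w7');f=c['frame'];s,p,M=pose();print(p,s['grip_width'],s['wrist_force'])
cv2.imwrite('pics/c8.png',cv2.resize(cv2.convertScaleAbs(f[90:330,240:560,::-1],alpha=2.0),(800,600),interpolation=cv2.INTER_CUBIC))
```

```text
[418.57350805  26.45141454 180.86358613] 42.48153503448998 [-0.46823406 -0.2243022  -0.42802087]
```

View pics/c8.png

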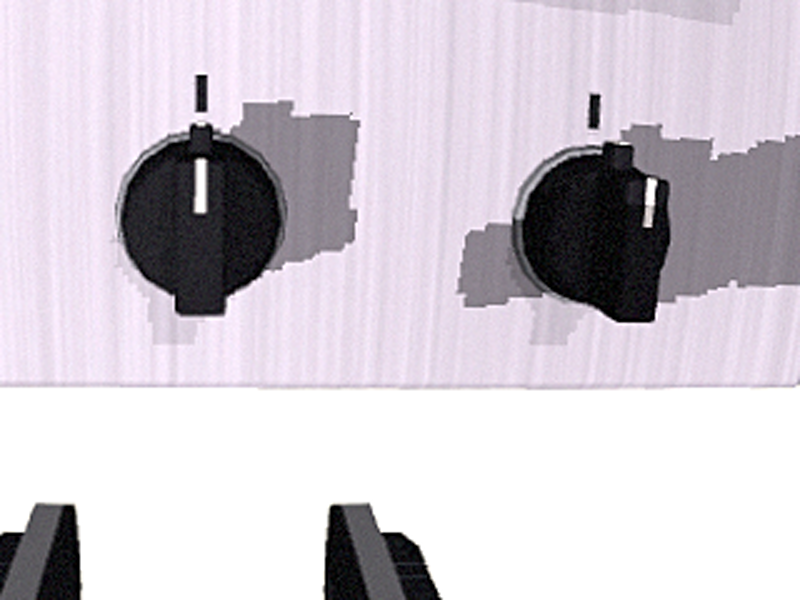

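The knob sits on its ring with the pointer at its mark: fin (200,135), mark (201,92). The fitted knob's fin at (618,155) is at its own mark. Last check: knob height, pointer angle, and whether anything else moved.

Run:
```python
from h import *
c=load('w7');_,ax=ray(c,c['cx'],c['cy'])
def hz(u,v): o,d=ray(c,u,v,True); return (o+d*c['depth'][v,u]/(d@ax))
print('bar top z',np.median([hz(u,v)[2] for u in(318,320,322) for v in range(180,206,3)]),'other',np.median([hz(u,v)[2] for u in(500,) for v in range(168,200,3)]))
f=c['frame'][130:180,310:335]; ys,xs=np.nonzero(f.min(2)>90)
ys0,xs0=ys[(ys>22)&(ys<46)],xs[(ys>22)&(ys<46)]
sel=np.argwhere(c['frame'][154:175,312:328].min(2)>60)
a=onz(c,sel[:,1].mean()+312,155,114,True);
P=np.array([onz(c,u+312,v+154,114,True)[:2] for v,u in sel],np.float32);l=cv2.fitLine(P,1,0,.01,.01).ravel();print('pointer dir',np.degrees(np.arctan2(l[1],l[0])),len(P),P.mean(0))
t=cap('top','t1');t0=load('t0')
d=np.abs(t['frame'].astype(int)-t0['frame']).max(2)
for n,(x,y,w,h) in dict(plate=(140,165,70,70),cup=(403,185,35,35),forkA=(445,168,12,80),forkB=(459,170,14,78),p1=(417,238,20,18),p2=(446,296,18,18),other=(325,247,24,26),salt=(158,268,36,45)).items(): print(n,(d[y:y+h,x:x+w]>40).mean().round(3))
```

```text
bar top z 115.25412229771169 other 115.32179357561998
pointer dir 5.855768 105 [471.82      32.376934]
plate 0.0
cup 0.068
forkA 0.259
forkB 0.277
p1 0.217
p2 0.142
other 0.002
salt 0.08
```

View pics/t1.png

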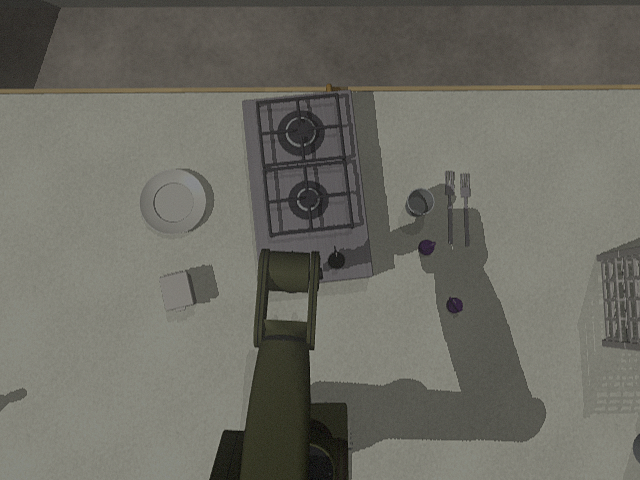

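Run:
```python
from h import *
for n in('t0','t1'):
    f=load(n)['frame'].astype(int); m=((f[...,2]-f[...,1])>25).astype(np.uint8)
    k,l,st,ce=cv2.connectedComponentsWithStats(m); print(n,[ce[i].round(1).tolist() for i in range(1,k) if st[i,4]>50])
    for (x,y,w,h) in [(445,168,12,80),(459,170,14,78)]:
        D=load(n)['frame'][y:y+h,x:x+w].mean(2); mm=D<D.max()*.62; print(np.argwhere(mm).mean(0).round(1))
```

```text
t0 [[426.2, 246.8], [453.8, 306.1]]
[29.9  4.8]
[30.1  7.7]
t1 []
[46.6  5.1]
[50.5  6.6]
```

The top view shows the differences at the forks and purple knobs are only the arm's shadow; everything is in its original place. I'll hand it in.

```bash
python3 -c "from rig import close_job;print(close_job())"
```

```text
the job is handed in; nothing more can be done
None
```

The knob is on the bare stem and fully home, the burner is turned to its off stop, and the job is handed in at about 18 s of the 48 s allowed.

I gripped the loose black knob by its bar and lined its pointer up with the stem's flat, measured at about 44° with the off mark at 5.7°. It went home with only a few newtons. I turned it clockwise until the torque rose steadily to 0.17 N m, set the pointer back on the mark and let go.

**What the last checks showed:**
- **Height:** the knob's top reads 115.3 mm, the same as the fitted knob, so it is fully seated.
- **Pointer:** it points at 5.9° against the off mark at about 5.7°.
- **Other knob:** it is unchanged between the before and after top views.
- **Counter items:** they appear unmoved. My pixel comparison flagged changes at the forks, purple knobs, cup and salt cellar. The final top view shows the arm's shadow over most of these, and I judged those by eye.

**What disagreed:** the torque began to rise only about 16° past the off mark, where 10° of play was the most expected, and it rose softly. The stem itself can't be seen under the knob, so "off" rests on that torque (0.17 N m against 0.035 N m to turn the stem) and on how far the knob was turned.

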